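Clamp the bottle behind the guard and start its leak test

ROBOT

A 7-joint arm with a two-finger parallel gripper is mounted at the origin on the work surface. World frame = base frame: x ahead of the robot, y to its left, z up, the work surface at z = 0. Lengths are in m, angles in rad, forces in N, time in s.
With the tool pointing down it reaches from about 0.4 to 0.875 m from the base axis. Payload 4.4 kg.
Tool frame: the origin (TCP) lies on the centre line of the jaws, within the pads' length; the fingertips stand ahead of it and the grasp point (between the pads) is the TCP (manip.tip_reach is the x of the fingertips in the tool frame, in m); x points along the fingers, y is the direction in which the jaws open and shut, and the axes are right-handed (so a half turn about x gives the same grasp; the last joint's range is limited). The gripper opens to 85 mm and grips with 20 to 120 N. Pads are 22 mm wide; open, the fingers measure 114 mm over their backs; the gripper's body (76 mm by 85 mm) begins 54 mm behind the grasp point. The pads swing forward as they close: fully open they stand 13 mm farther back than shut.
Start: joints at [1.235, 0.628, 0.038, 1.517, -0.027, 0.996, -0.02], TCP at [0.173, -0.626, 0.25] pointing down, gripper open.
Joint ranges: [-3.06, 3.06], [-0.37, 2.12], [-1.25, 1.32], [0.18, 2.47], [-1.1, 4.24], [0.23, 1.98], [-2.94, 2.94]. Speed limits (rad/s): [2.57, 2.57, 3.14, 3.14, 3.14, 3.14, 3.14].

INTERFACE

Orientations are given as a unit quaternion [w, x, y, z].
In Python, from cell import manip, cams gives the robot as it stands.
- The arm moves only by the shell command python3 -m handwheel 'ROWS' [OPENING] [FORCE]. ROWS is JSON, a list of rows, each a list of 2 entries, a list of its own where there are three numbers: the shift along the tool's x, y, z in units of 50 mm (1.0 is 50 mm), then the turn, a rotation vector about the tool's x, y, z in units of 8 degrees (1.0 is 8 degrees). A call has 1 to 20 rows; each row is the pose to reach, as a shift and turn from the pose commanded when the call began, along the tool's axes at that moment; what a row does not reach only later rows make up. A row lasts 1/10 s, in which the tool goes at most 50 mm and 8.59 degrees, less where a joint would pass 70% of its speed; a pose out of reach is approached as far as the arm can. A call with a gripper value outside its range is refused whole. OPENING is the opening, from 0 (shut) to 1 (fully open), set as the call begins (- or left out, the last holds). The fingers move at their own pace and stop on an object; FORCE is the grip in N (left out, the last holds). Time passes only in rows, so rows that repeat a pose let the fingers close. It gives the time, the measured TCP pose, the force and the opening at its end, in the units of the state.
- manip.state(): the state, without advancing time (a new reading comes with each control period).
- cams.read_camera(name): name is "scene" or "top"; returns a dict with "img" (384x512x3 uint8, red, green, blue), "fx", "fy", "cx", "cy" (pixels), "R" (3x3) and "t" (3): a world point X has camera coordinates R X + t. Camera axes: x right, y down, z forward; pixel columns grow to the right and rows downward; lengths in m; the calibration is good to about 2 mm. A picture is of the moment at which its call begins. There is no depth.
- manip.job_done(): hands the job in, once; it reports no verdict.
The state is a dict: "t": time; "joints": joint angles; "dq": joint speeds; "tau": joint torques, N m; "position": TCP position; "tcp_rot": TCP orientation; "force": force on the tool from outside, world axes, zero at the start; "ft_torque": the same for the moment, N m; "grip_width": finger opening in m.
Only numpy, scipy, OpenCV 4.12 (cv2) and the standard library are available. Lean on these libraries where they do the work, as an engineer would, in place of code of your own. Each camera call takes 0.05 s, during which the arm holds its last target.

TASK

Start the leak test of the glass bottle in the stand: reach through the window in the top of the clear guard with the fingertips and press the clamp handle all the way down, so that the clamp stays shut with its rubber foot on the bottle's mouth, without touching the guard. Then press the flat start button on the button box fully in and let it go. Leave the mushroom-headed stop button and everything else on the bench alone; nothing is to be picked up or pushed aside.

Things in the scene. Friction and masses are not known exactly. Their poses are not given: they have to be found in the camera images.
- stand: bottle leak-test stand, fixed to the bench: aluminium base plate 270 x 190 mm, 12 mm thick, with a pedestal in the middle that carries a steel toggle clamp, and a plastic nest for the bottle behind it. Origin: centre of the plate's underside. Its x axis points from the clamp to the bottle, away from the handle side; y is across it, z up.
- guard: the clear hood fixed over the stand, a box of clear sheet in an aluminium frame, 250 mm along the stand's x, 170 mm along its y, flat top at 200 mm above the bench. Closed on all sides; the only opening is the window in its top. It must not be touched. Same origin and axes as the stand.
- window (a point): centre of the window in the hood's flat top, at the upper face of its black edge trim (201 mm above the bench). The clear opening is 100 mm along the stand's x by 80 mm along its y, with straight sides; the trim is 7 mm wide and rises only 1 mm above the top sheet. The window is straight above the clamp handle's grip. Axes as the stand's.
- clamp_handle (a joint): angle of the clamp handle above level, rad: 0 = level, fully down on its stop, clamped; 0.3 to 0.6 at the start; it can rise to 0.7. It turns about a horizontal pin along the stand's y through the point at x = 0, y = 0, z = 160 mm in the stand's frame, and reaches from there towards the stand's -x. It is stiff (about 0.35 N m of friction, a push of 6 to 10 N at the middle of the grip) and stays where it is left.
- handle_press (a point): the middle of the clamp handle's black grip, on its upper side, 56 mm from the pin along the handle and 9 mm above the handle's axis. The grip is a round bar 18 mm thick that reaches from 25 to 95 mm from the pin. Fully down, this point is at x = -56 mm, y = 0, z = 169 mm in the stand's frame, 32 mm below the window's upper face; the handle's axis is then level at z = 160 mm. The point's x axis runs along the handle towards the pin.
- seal_foot: round rubber foot, 45 mm diameter, 9 mm thick, sprung on the clamp's arm; it swings down on to the bottle's mouth as the handle goes down and, with the handle fully down, presses on it with 1 to 3 N. Its origin lies on its axis, 31 mm above its underside.
- bottle: the bottle under test: clear glass laboratory bottle without a cap, 56 mm diameter, 100 mm tall, standing loose in the nest inside the guard at x = 75 mm, y = 0 in the stand's frame. Origin: centre of its underside.
- button_box: grey box with two push buttons on its flat top, fixed to the bench: 80 mm (x) by 160 mm (y), top at 54 mm. Origin: centre of its underside. The start button is at y = +42 mm, the stop button at y = -42 mm, both at x = 0.
- start (a joint): travel of the start button, m: 0 = out, 0.006 = fully in. It is pressed straight down, springs back when let go, and needs about 5 N fully in.
- start_top (a point): centre of the top of the start button: the flat, round, black button, 32 mm diameter, in a steel collar of 48 mm diameter; its top is 76 mm above the bench when out and stands 10 mm above the collar.
- stop (a joint): travel of the stop button, m: 0 = out, 0.006 = fully in. It springs back.
- stop_top (a point): centre of the top of the stop button: the mushroom-headed black button, head 40 mm diameter, top 87 mm above the bench, 84 mm from the start button. To be left alone.
- next_bottle: a capped glass laboratory bottle with a red screw cap, 56 mm diameter, 107 mm tall, next in line for the test; a bystander, standing loose on the bench, to be left alone. Origin: centre of its underside.
- media_bottle: a larger capped glass bottle with a red cap, 70 mm diameter, 147 mm tall; a bystander, standing loose on the bench, to be left alone. Origin: centre of its underside.
- buffer_bottle: a larger capped glass bottle with a blue cap, 70 mm diameter, 147 mm tall; a bystander, standing loose on the bench, to be left alone. Origin: centre of its underside.
- beaker: an empty glass beaker, 69 mm diameter, 90 mm tall; a bystander, standing loose on the bench, to be left alone. Origin: centre of its underside.
- tip_box: a pipette-tip box with a clear lid, 120 x 82 mm, 71 mm tall; a bystander, standing loose on the bench, to be left alone. Origin: centre of its underside.
- spare_seal: a black rubber ring lying flat, 45 mm diameter, 9 mm thick; a bystander, standing loose on the bench, to be left alone. Origin: centre of its underside.
- marker: a marker pen lying on its side, 140 mm long, 17 mm thick; a bystander, standing loose on the bench, to be left alone. Origin: on the bench, under the middle of its length.
Things that resemble listed ones, but are neither listed nor needed, are in the scene too. What is shaped like the button_box but yellow is not meant.

How it is judged:
On the way, in this order (a step that is already met when the one before it is completed fails the run):
1. the clamp handle is pressed fully down and the rubber foot bears on the bottle's mouth (value of joint clamp_handle below 0.06 rad and contact force between seal_foot and bottle above 0.5 N), for 0.2 s.
2. the start button is pressed in while the clamp is shut (all of step 1 and value of joint start above 0.004 m), for 0.1 s.
At the end, for the whole second after the job is handed in: The clamp handle is down (within 0.06 rad of level) and stays so by itself, the rubber foot presses on the bottle's mouth with more than 0.5 N, the bottle stands upright in its nest within 10 mm of where it stood, and both buttons are out (all of step 1 and value of joint each of start, stop below 0.0015 m and distance of bottle from where it was at the start of the episode below 0.01 m and angle between bottle's own z axis and vertical below 0.06 rad and linear speed of bottle below 0.02 m/s); the robot touches nothing.
It fails at once if the guard is touched (contact force between anything else and guard above 0.2 N).
It fails at once if start is pressed while the clamp is open (value of joint start above 0.004 m and value of joint clamp_handle above 0.06 rad).
It fails at once if the stop button is pressed (value of joint stop above 0.0015 m).
It fails at once if the bottle under test is lifted, shifted by more than 10 mm or tipped (distance of bottle from where it was at the start of the episode above 0.01 m or angle between bottle's own z axis and vertical above 0.1 rad).
It fails at once if a bystander is picked up, or moved by more than 20 mm (distance of any of next_bottle, media_bottle, buffer_bottle, beaker, tip_box, spare_seal, marker from where it was at the start of the episode above 0.02 m).
It also fails if it takes over 42 s, if anything falls off the work surface, if the arm or the gripper's body presses on something with over 40 N, if the wrist force passes 120 N, or if a joint passes its speed limit or range.

## Working session

There is one attempt and no reset: what is moved stays moved. The work goes in short steps, Python scripts to look and compute and a shell command to move; the robot and the scene stay as the last step left them, time stands still between calls to the robot, and variables do not carry over. Pictures are saved under pics/ and viewed, and the job is handed in when it is done.

```bash
ls; mkdir -p pics; python3 - <<'E'
from cell import manip, cams
import cv2
for n in ("scene","top"):
    c=cams.read_camera(n)
    cv2.imwrite(f"pics/{n}0.png",cv2.resize(c["img"][:,:,::-1],None,fx=1.5,fy=1.5,interpolation=cv2.INTER_CUBIC))
    print(n,c["fx"],c["fy"],c["cx"],c["cy"],c["R"],c["t"])
s=manip.state(); print(s, manip.tip_reach)
E
```

```text
pics
scene 361.4507169615042 361.4507169615042 251.18340926693034 183.7410407046506 [[-7.50430774e-01  6.60949055e-01 -1.44701693e-05]
 [ 4.66401211e-01  5.29528814e-01 -7.08568378e-01]
 [-4.68319937e-01 -5.31738265e-01 -7.05642157e-01]] [ 0.44320412 -0.07288538  1.59647739]
top 427.2460788807903 427.2460788807903 255.13167249272018 188.70228192812866 [[-8.11422000e-02 -9.96702436e-01 -4.43955640e-04]
 [-9.71557203e-01  7.91945155e-02 -2.23169958e-01]
 [ 2.22469199e-01 -1.76771731e-02 -9.74779448e-01]] [-0.06625284  0.55247861  1.41859488]
{'t': 0.1, 'joints': array([ 1.23518154,  0.62926701,  0.03846197,  1.51825902, -0.02698248,
        0.9963033 , -0.01999798]), 'dq': array([ 4.98790204e-04, -3.30820031e-03,  1.52076434e-04, -5.09203061e-03,
       -2.13800668e-05, -1.06997301e-03,  6.65214779e-04]), 'tau': array([ 3.22872002e-03, -5.64534473e+01,  1.23053335e+00, -1.93974280e+01,
        1.12710972e-02,  5.41206129e-03,  1.26304445e-05]), 'position': array([ 0.17313513, -0.62597285,  0.24947554]), 'tcp_rot': array([-0.09450429, -0.70058506, -0.09570379,  0.70077835]), 'force': array([-0.57914217, -0.2509598 , -0.22248501]), 'ft_torque': array([ 0.0160327 , -0.00033947, -0.00463389]), 'grip_width': 0.08527387599706442} 0.019
```

View pics/scene0.png

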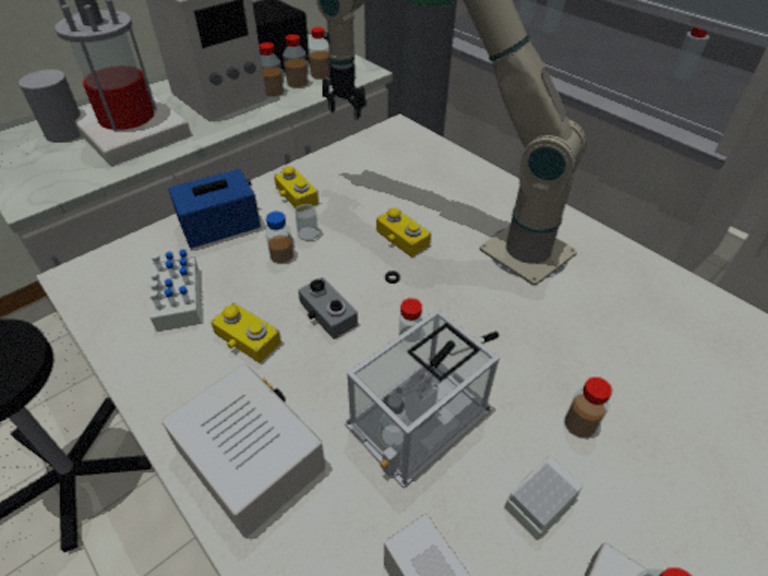

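View pics/top0.png

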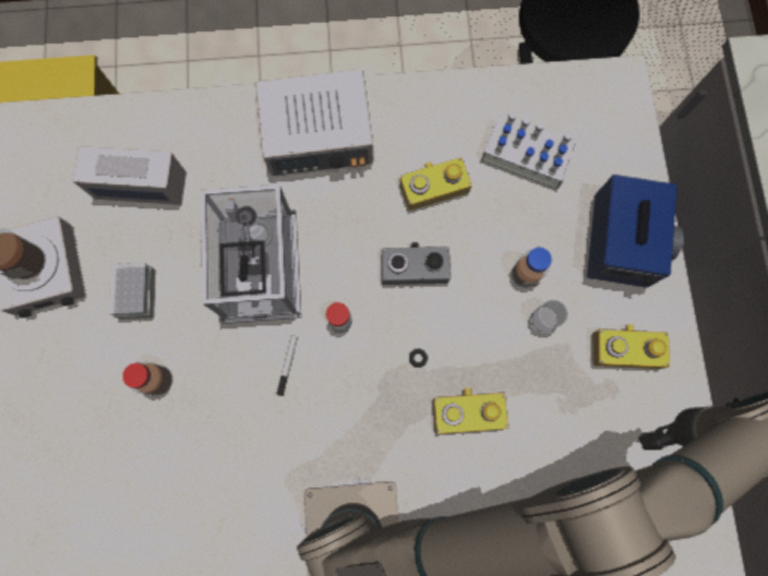

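```bash
python3 - <<'E'
from cell import manip, cams
import cv2,numpy as np
c=cams.read_camera("top")["img"][:,:,::-1]; s=cams.read_camera("scene")["img"][:,:,::-1]
r=lambda a,k:cv2.resize(a,None,fx=k,fy=k,interpolation=cv2.INTER_CUBIC)
cv2.imwrite("pics/guard_top.png",r(c[118:222,128:208],5.5))
cv2.imwrite("pics/guard_sc.png",r(s[205:325,225:340],5))
cv2.imwrite("pics/box.png",np.hstack([r(c[155:195,248:308],6),r(s[180:226,192:246],40*6/46)[:, :]]) if 0 else r(c[155:195,248:308],10))
cv2.imwrite("pics/boxs.png",r(s[180:226,192:246],10))
E
```

```text
(no output)
```

View pics/guard_top.png

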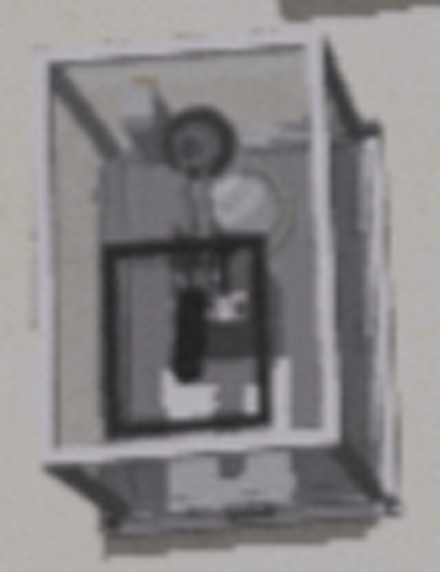

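View pics/guard_sc.png

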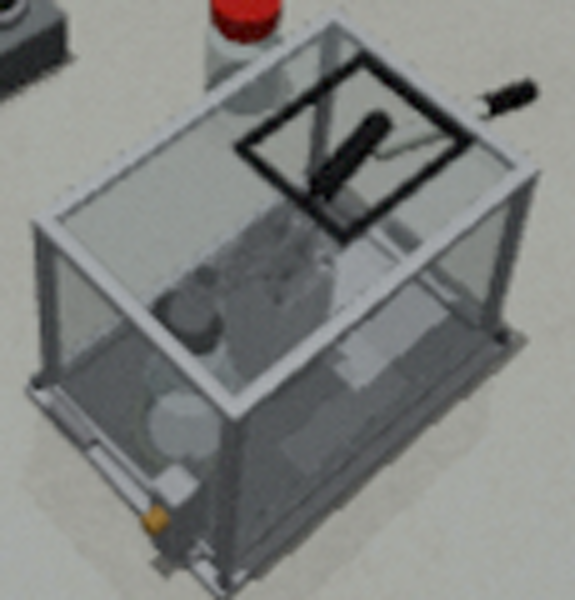

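View pics/box.png

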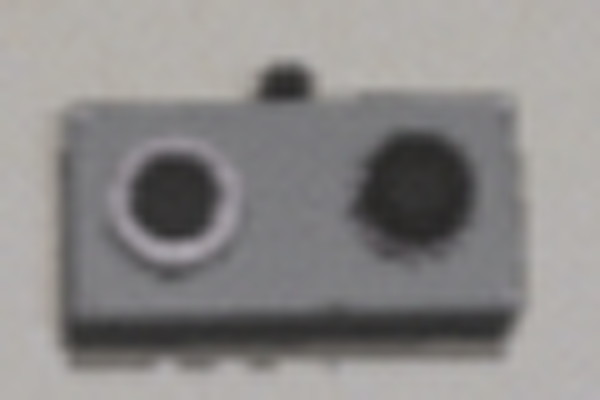

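View pics/boxs.png

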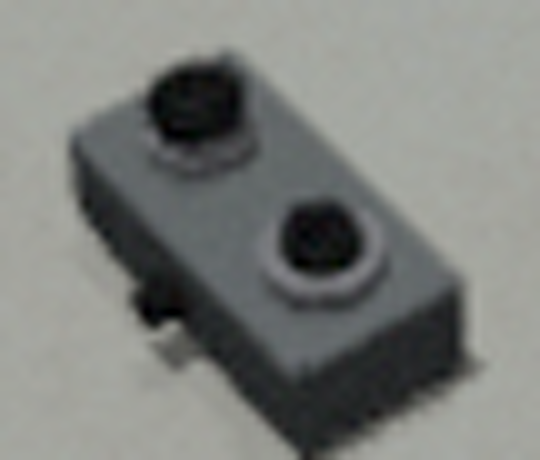

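```bash
cat > h.py <<'E'
import numpy as np
from cell import manip,cams
C={}
def cam(n):
    if n not in C: C[n]=cams.read_camera(n)
    return C[n]
def plane(n,px,z):
    c=cam(n);px=np.atleast_2d(px).astype(float)
    R,t=np.array(c["R"]),np.array(c["t"])
    o=-R.T@t
    d=np.c_[(px[:,0]-c["cx"])/c["fx"],(px[:,1]-c["cy"])/c["fy"],np.ones(len(px))]@R
    return o+d*((z-o[2])/d[:,2])[:,None]
def proj(n,X):
    c=cam(n);p=np.atleast_2d(X)@np.array(c["R"]).T+np.array(c["t"])
    return np.c_[p[:,0]/p[:,2]*c["fx"]+c["cx"],p[:,1]/p[:,2]*c["fy"]+c["cy"]]
E
python3 - <<'E'
from h import *
T=np.array([[104,240],[268,236],[268,424],[108,438]])/5.5+[127.6,117.6]
S=np.array([[368,52],[475,138],[345,245],[235,147]])/5+[224.6,204.6]
for n,p in(("top",T),("scene",S)):
    X=plane(n,p,.201);print(n,X.round(4).tolist(),X.mean(0).round(4),[np.linalg.norm(X[i]-X[i-1]).round(4) for i in range(4)])
# guard top outer corners 250x170 z .2
GT=np.array([[40,48],[322,38],[335,440],[45,460]])/5.5+[127.6,117.6]
GS=np.array([[335,12],[540,175],[232,412],[35,222]])/5+[224.6,204.6]
for n,p in(("top",GT),("scene",GS)):
    X=plane(n,p,.2);print("G",n,X.round(4).tolist(),X.mean(0).round(4),[np.linalg.norm(X[i]-X[i-1]).round(4) for i in range(4)])
print("start",plane("top",[[265.2,174.3]],.076),plane("scene",[[191.6+32.2,179.6+23.4]],.076))
print("stop",plane("top",[[289.3,173.5]],.087),plane("scene",[[191.6+19.7,179.6+10]],.087))
E
```

```text
top [[0.631, 0.2287, 0.201], [0.6257, 0.1341, 0.201], [0.5145, 0.1385, 0.201], [0.5138, 0.2293, 0.201]] [0.5713 0.1827 0.201 ] [np.float64(0.1173), np.float64(0.0948), np.float64(0.1113), np.float64(0.0908)]
scene [[0.5153, 0.1388, 0.201], [0.5163, 0.2282, 0.201], [0.6307, 0.2297, 0.201], [0.6297, 0.1373, 0.201]] [0.573  0.1835 0.201 ] [np.float64(0.1144), np.float64(0.0894), np.float64(0.1144), np.float64(0.0924)]
G top [[0.7525, 0.2637, 0.2], [0.7453, 0.0976, 0.2], [0.5024, 0.1012, 0.2], [0.5042, 0.2655, 0.2]] [0.6261 0.182  0.2   ] [np.float64(0.2484), np.float64(0.1663), np.float64(0.2429), np.float64(0.1643)]
G scene [[0.5061, 0.1011, 0.2], [0.5075, 0.2715, 0.2], [0.7518, 0.2629, 0.2], [0.7538, 0.0992, 0.2]] [0.6298 0.1837 0.2   ] [np.float64(0.2477), np.float64(0.1704), np.float64(0.2444), np.float64(0.1637)]
start [[ 0.5903054  -0.14951963  0.076     ]] [[ 0.5947515  -0.14930336  0.076     ]]
stop [[ 0.583528   -0.23178177  0.087     ]] [[ 0.5935836  -0.22659237  0.087     ]]
```

```bash
cat >> h.py <<'E'
from scipy.spatial.transform import Rotation as Ro
def model(px,py,yaw):
    R=np.array([[np.cos(yaw),-np.sin(yaw),0],[np.sin(yaw),np.cos(yaw),0],[0,0,1]])
    return lambda P:np.atleast_2d(P).astype(float)@R.T+[px,py,0]
E
python3 - <<'E'
from h import *
import cv2
from scipy.optimize import least_squares
T=np.array([[104,240],[268,236],[268,424],[108,438]])/5.5+[127.6,117.6]
S=np.array([[368,52],[475,138],[345,245],[235,147]])/5+[224.6,204.6]
GT=np.array([[40,48],[322,38],[335,440],[45,460]])/5.5+[127.6,117.6]
GS=np.array([[335,12],[540,175],[232,412],[35,222]])/5+[224.6,204.6]
W=np.array([[1,57,47],[1,57,-47],[1,-57,-47],[1,-57,47]])[:,1:]/1e3+[-.056,0]
W=np.c_[W,[.201]*4]; G=np.array([[125,85,200],[125,-85,200],[-125,-85,200],[-125,85,200]])/1e3
o=[2,3,0,1]
f=lambda v:np.concatenate([(proj("top",model(*v)(W))-T).ravel(),(proj("top",model(*v)(G))-GT).ravel(),
 (proj("scene",model(*v)(W))-S[[2,3,0,1]][[0,3,2,1]][[0,1,2,3]]).ravel(),(proj("scene",model(*v)(G))-GS[[2,1,0,3]][[0,3,2,1]]).ravel()])
# match scene corners by nearest instead
def f(v):
    r=[]
    for n,A,B in(("top",W,T),("top",G,GT),("scene",W,S),("scene",G,GS)):
        p=proj(n,model(*v)(A)); 
        for q in p: d=B-q; r.extend(d[np.argmin((d**2).sum(1))])
    return np.array(r)
s=least_squares(f,[.628,.183,-.01],loss="soft_l1");print(s.x,f(s.x).round(1))
m=model(*s.x)
print("win",m([-.056,0,.201]))
for n,sl,k in(("top",(118,222,128,208),5.5),("scene",(205,325,225,340),5)):
    im=cam(n)["img"][sl[0]:sl[1],sl[2]:sl[3],::-1];im=cv2.resize(im,None,fx=k,fy=k,interpolation=cv2.INTER_CUBIC)
    def poly(P,col,cl=True):
        q=((proj(n,m(P))-[sl[2],sl[0]]+.5)*k).astype(np.int32);cv2.polylines(im,[q],cl,col,1)
    poly(W,(0,0,255));poly(G,(0,255,0))
    B=np.array([[135,95,12],[135,-95,12],[-135,-95,12],[-135,95,12]])/1e3;poly(B,(255,255,0))
    for th,col in((.3,(255,0,0)),(.45,(0,128,255)),(.6,(255,0,255))):
        poly([[-r*np.cos(th),0,.16+r*np.sin(th)] for r in(.025,.095)],col,False)
    cv2.imwrite(f"pics/ov_{n}.png",im)
print(Ro.from_quat(np.roll(manip.state()["tcp_rot"],-1)).as_matrix().round(3))
E
```

```text
[ 0.62800284  0.18233823 -0.01363792] [ 0.2 -0.4  0.4  0.8 -0.5 -0.   0.5  0.5  0.6  0.4 -0.5  1.9 -0.7 -0.1
  1.1 -0.1 -0.2  0.3  0.1  0.6  0.2  0.5 -0.8 -0.4 -0.1 -1.2  0.3  1.1
 -0.5  1.  -0.1  1.1]
win [[0.57200805 0.18310193 0.201     ]]
[[-0.     0.266 -0.964]
 [ 0.    -0.964 -0.266]
 [-1.    -0.    -0.   ]]
```

View pics/ov_top.png

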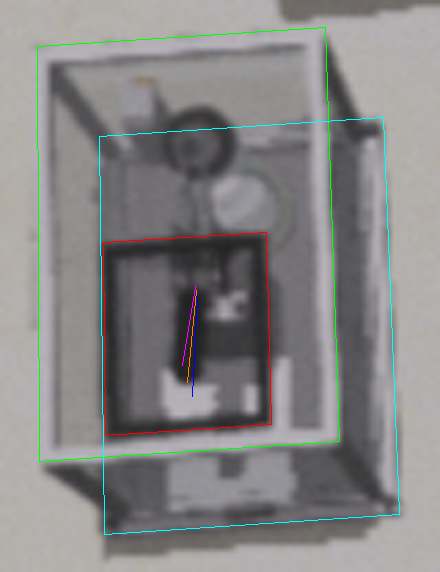

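View pics/ov_scene.png

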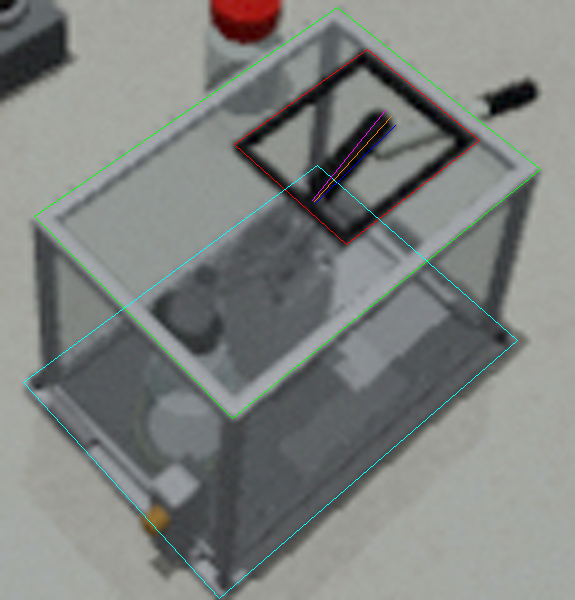

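```bash
python3 -m handwheel '[[[-0.9,0,0],[0,0,0]],[[-1.6,-0.2,-0.3],[0,0,0]],[[-1.6,-0.6,-1],[0,0,0]],[[-1.6,-1,-1.8],[0,0,0]],[[-1.6,-1.4,-2.6],[0.3,0,0]],[[-1.6,-1.8,-3.4],[0.6,0,0]],[[-1.6,-2.2,-4.2],[0.9,0,0]],[[-1.6,-2.7,-5],[1.2,0,0]],[[-1.6,-3.2,-5.8],[1.5,0,0]],[[-1.6,-3.7,-6.6],[1.8,0,0]],[[-1.6,-4.2,-7.4],[2,0,0]],[[-1.6,-4.5,-8],[2,0,0]],[[-1.6,-4.5,-8],[2,0,0]]]' 0 60
python3 - <<'E'
from h import *
s=manip.state();print(s["t"],s["position"],s["joints"],s["grip_width"])
R=Ro.from_quat(np.roll(s["tcp_rot"],-1)).as_matrix();print(R.round(3))
for g in ([.572,.183,.33],[.572,.183,.26]):print((R.T@(np.array(g)-s["position"])/.05).round(2))
E
```

```text
t: 1.7
position: [0.5035, -0.2971, 0.3302]
tcp_rot: [-0.001, 0.708, 0.001, -0.706]
force: [-0.2, -0.7, -0.7]
grip_width: -0.0001
1.7 [ 0.50349288 -0.29709649  0.33018488] [ 0.46155031  0.45440403  0.03966046  1.60064032 -0.02448487  1.08600062
 -1.06184197] -7.580435779470166e-05
[[ 0.003  0.    -1.   ]
 [ 0.003 -1.    -0.   ]
 [-1.    -0.003 -0.003]]
[ 0.04 -9.6  -1.37]
[ 1.44 -9.6  -1.37]
```

```bash
python3 -m handwheel '[[[0,-0.4,0],[0,0,0]],[[0,-1.2,-0.1],[0,0,0]],[[0,-2,-0.3],[0,0,0]],[[0,-2.8,-0.5],[0,0,0]],[[0,-3.6,-0.7],[0,0,0]],[[0,-4.4,-0.9],[0,0,0]],[[0,-5.2,-1.1],[0,0,0]],[[0,-6,-1.2],[0,0,0]],[[0,-6.8,-1.3],[0,0,0]],[[0,-7.6,-1.33],[0,0,0]],[[0,-8.4,-1.33],[0,0,0]],[[0,-9,-1.33],[0.1,0,0]],[[0,-9.4,-1.33],[0.1,0,0]],[[0,-9.6,-1.33],[0.1,0,0]],[[0,-9.6,-1.33],[0.1,0,0]],[[0,-9.6,-1.33],[0.1,0,0]]]'
python3 - <<'E'
from h import *
import cv2
s=manip.state();print(s["t"],s["position"],s["grip_width"])
R=Ro.from_quat(np.roll(s["tcp_rot"],-1)).as_matrix();print(R.round(3))
for g in ([.570,.183,.26],):print((R.T@(np.array(g)-s["position"])/.05).round(2))
a=cam("top")["img"][90:230,110:230,::-1];b=cam("scene")["img"][150:325,215:340,::-1]
r=lambda a,k:cv2.resize(a,None,fx=k,fy=k,interpolation=cv2.INTER_CUBIC)
A=r(a,3.3);B=r(b,3.2);h=max(A.shape[0],B.shape[0]);p=lambda x:cv2.copyMakeBorder(x,0,h-x.shape[0],0,0,0)
cv2.imwrite("pics/above.png",np.hstack([p(A),p(B)]))
E
```

```text
t: 3.3
position: [0.5701, 0.1744, 0.3303]
tcp_rot: [-0.008, 0.707, -0.009, -0.707]
force: [-0.1, -0.5, 0.1]
grip_width: 0.0001
3.3 [0.57013894 0.17442344 0.33027996] 5.671906815832493e-05
[[ 0.    -0.025 -1.   ]
 [-0.001 -1.     0.025]
 [-1.     0.001 -0.   ]]
[ 1.41 -0.17  0.01]
```

View pics/above.png

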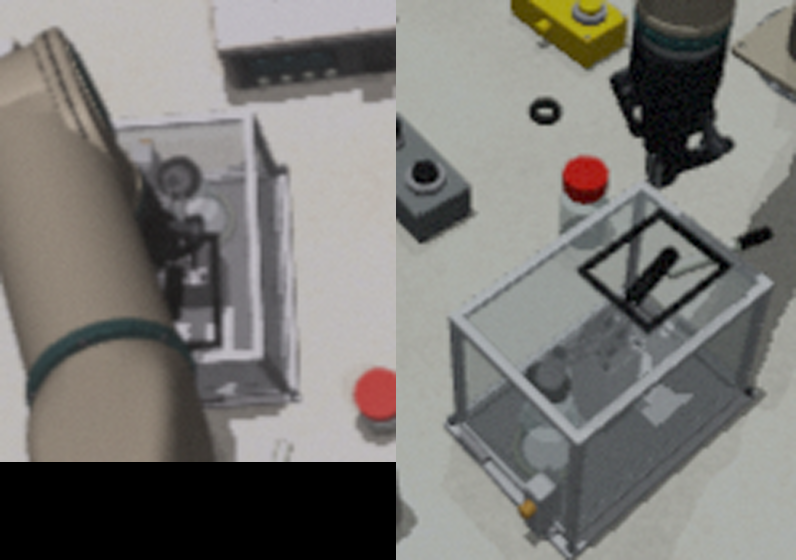

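```bash
python3 - <<'E'
from h import *
import cv2
p=manip.state()["position"]
b=cam("scene")["img"][150:220,270:340,::-1]
im=cv2.resize(b,None,fx=8,fy=8,interpolation=cv2.INTER_CUBIC)
# ruler lines: at heights above tip, horizontal along y +-57mm
for h,c in((0,(0,0,255)),(.03,(0,255,0)),(.04,(255,255,0)),(.054+.019,(255,0,255))):
    q=((proj("scene",[p+[0,-.057,-.019+h],p+[0,.057,-.019+h]])-[270,150]+.5)*8).astype(int)
    cv2.line(im,q[0].tolist(),q[1].tolist(),c,1)
cv2.imwrite("pics/grip.png",im)
E
```

```text
(no output)
```

View pics/grip.png

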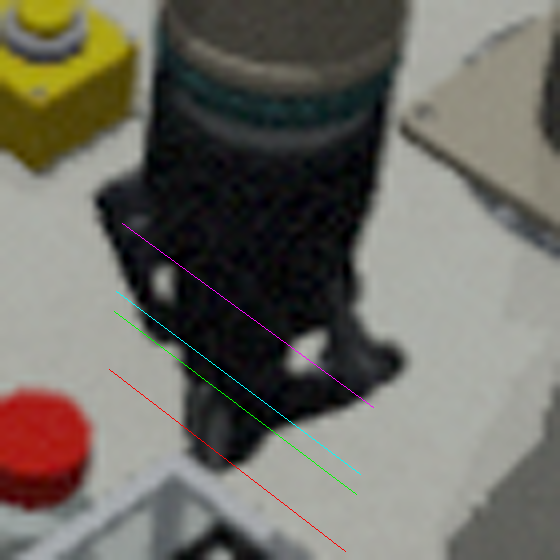

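```bash
python3 -m handwheel '[[[0,0,0],[0,0,0]],[[0,0,0],[0,0,0]],[[0,0,0],[0,0,0]]]'
```

```text
t: 3.75
position: [0.5699, 0.176, 0.3304]
tcp_rot: [-0.008, 0.707, -0.008, -0.707]
force: [-0.2, 0.7, -0.3]
grip_width: -0.0005
```

```bash
python3 -m handwheel '[[[0.3,-0.14,0],[0,0,0]],[[0.7,-0.14,0],[0,0,0]],[[1.1,-0.14,0],[0,0,0]],[[1.3,-0.14,0],[0,0,0]],[[1.3,-0.14,0],[0,0,0]],[[1.3,-0.14,0],[0,0,0]]]'
python3 - <<'E'
from h import *
import cv2
a=cam("top")["img"][110:230,120:220,::-1];b=cam("scene")["img"][170:290,250:340,::-1]
r=lambda a,k:cv2.resize(a,None,fx=k,fy=k,interpolation=cv2.INTER_CUBIC)
cv2.imwrite("pics/above2.png",np.hstack([r(a,4.2)[:500],r(b,4.2)[:500]]))
E
```

```text
t: 4.35
position: [0.5705, 0.1834, 0.2659]
tcp_rot: [-0.008, 0.707, -0.008, -0.707]
force: [-0.0, -0.5, -0.2]
grip_width: 0.0004
```

View pics/above2.png

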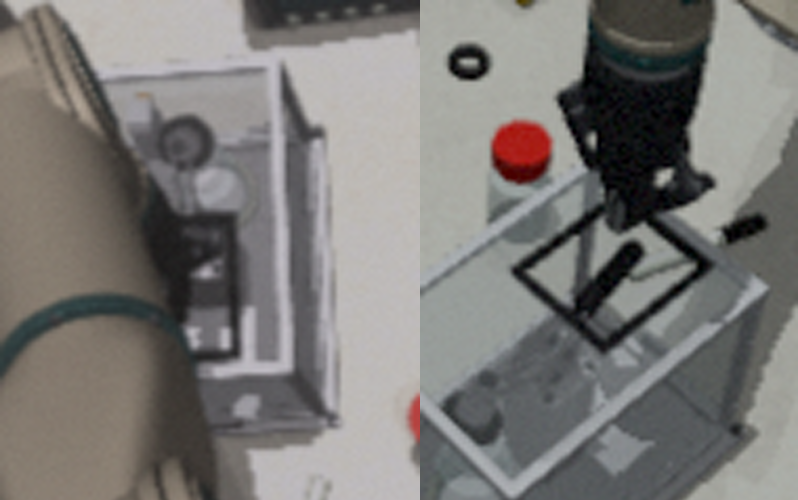

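```bash
python3 -m handwheel '[[[0.3,0,0],[0,0,0]],[[0.6,0,0],[0,0,0]],[[0.8,0,0],[0,0,0]],[[0.9,0,0],[0,0,0]],[[1.0,0,0],[0,0,0]],[[1.1,0,0],[0,0,0]]]'
python3 -m handwheel '[[[0.1,0,0],[0,0,0]],[[0.2,0,0],[0,0,0]],[[0.25,0,0],[0,0,0]],[[0.25,0,0],[0,0,0]]]'
```

```text
t: 5.05
position: [0.5709, 0.1836, 0.2115]
tcp_rot: [-0.009, 0.708, -0.008, -0.706]
force: [-2.0, 0.1, 5.9]
grip_width: 0.0003
t: 5.45
position: [0.5701, 0.1837, 0.1984]
tcp_rot: [-0.008, 0.707, -0.008, -0.707]
force: [-1.1, -0.2, 2.2]
grip_width: -0.0
```

```bash
python3 -m handwheel '[[[0.08,0,0],[0,0,0]],[[0.14,0,0],[0,0,0]],[[0.18,0,0],[0,0,0]],[[0.18,0,0],[0,0,0]]]'
python3 - <<'E'
from h import *
import cv2
b=cam("scene")["img"][190:320,225:345,::-1]
cv2.imwrite("pics/down.png",cv2.resize(b,None,fx=4.5,fy=4.5,interpolation=cv2.INTER_CUBIC))
E
```

```text
t: 5.85
position: [0.5695, 0.1837, 0.1893]
tcp_rot: [0.008, -0.707, 0.008, 0.707]
force: [-1.7, 0.7, 3.0]
grip_width: -0.0001
```

View pics/down.png

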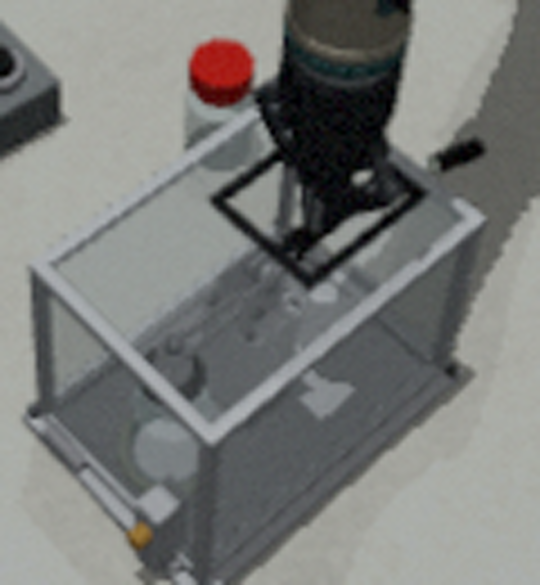

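```bash
python3 -m handwheel '[[[0.03,0,0],[0,0,0]],[[0.03,0,0],[0,0,0]]]'; python3 -m handwheel '[[[0.03,0,0],[0,0,0]],[[0.03,0,0],[0,0,0]]]'
```

```text
t: 6.1
position: [0.5697, 0.1836, 0.188]
tcp_rot: [0.008, -0.707, 0.008, 0.707]
force: [-2.9, -0.1, 6.5]
grip_width: -0.0004
t: 6.3
position: [0.5697, 0.1837, 0.1878]
tcp_rot: [-0.008, 0.707, -0.008, -0.707]
force: [-6.5, -0.2, 14.9]
grip_width: 0.0003
```

```bash
python3 -m handwheel '[[[0.03,0,0],[0,0,0]],[[0.03,0,0],[0,0,0]],[[0.03,0,0],[0,0,0]],[[0.03,0,0],[0,0,0]]]'; python3 -m handwheel '[[[-0.1,0,0],[0,0,0]],[[-0.3,0,0],[0,0,0]],[[-0.7,0,0],[0,0,0]],[[-1.2,0,0],[0,0,0]],[[-1.8,0,0],[0,0,0]],[[-2.4,0,0],[0,0,0]],[[-2.9,0,0],[0,0,0]],[[-2.9,0,0],[0,0,0]],[[-2.9,0,0],[0,0,0]]]'
python3 - <<'E'
from h import *
import cv2
m=model(.628,.1823,-.0136)
b=cam("scene")["img"][205:325,225:340,::-1]
im=cv2.resize(b,None,fx=5,fy=5,interpolation=cv2.INTER_CUBIC)
q=((proj("scene",m([[-.025,0,.16],[-.095,0,.16]]))-[225,205]+.5)*5).astype(int)
cv2.line(im,q[0].tolist(),q[1].tolist(),(0,0,255),1)
cv2.imwrite("pics/after.png",im)
s=manip.state();R=Ro.from_quat(np.roll(s["tcp_rot"],-1)).as_matrix();print(s["position"],R.round(3))
for z in(.33,.13):print((R.T@(np.array([.5925,-.1494,z])-s["position"])/.05).round(2))
E
```

```text
t: 6.7
position: [0.5697, 0.1837, 0.1876]
tcp_rot: [-0.009, 0.707, -0.008, -0.707]
force: [-8.8, -1.5, 23.7]
grip_width: 0.0
t: 7.6
position: [0.5703, 0.1832, 0.3296]
tcp_rot: [-0.008, 0.707, -0.008, -0.707]
force: [0.3, -0.3, -0.7]
grip_width: -0.0001
[0.56979102 0.18301954 0.32865699] [[-0.001 -0.024 -1.   ]
 [-0.001 -1.     0.024]
 [-1.     0.001  0.001]]
[-0.02  6.64 -0.61]
[ 3.98  6.63 -0.61]
```

View pics/after.png

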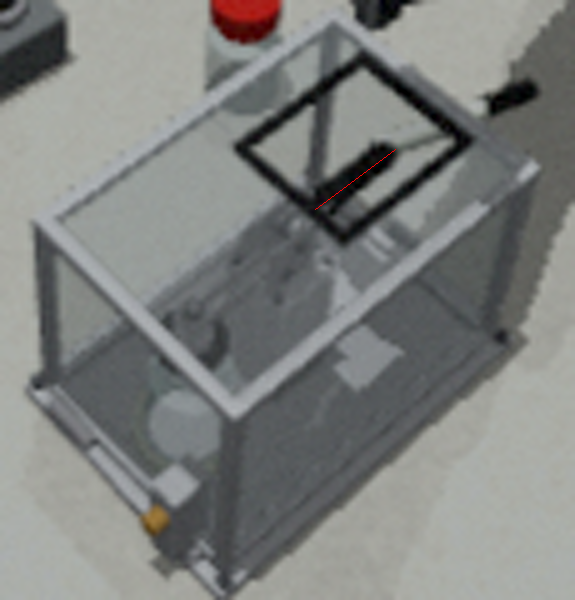

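```bash
python3 -m handwheel '[[[0,0.4,0],[0,0,0]],[[0,1.1,-0.1],[0,0,0]],[[0,1.9,-0.2],[0,0,0]],[[0,2.7,-0.3],[0,0,0]],[[0,3.5,-0.4],[0,0,0]],[[0,4.3,-0.5],[0,0,0]],[[0,5.1,-0.6],[0,0,0]],[[0,5.8,-0.6],[0,0,0]],[[0,6.3,-0.61],[0,0,0]],[[0,6.64,-0.61],[0,0,0]],[[0.6,6.64,-0.61],[0,0,0]],[[1.3,6.64,-0.61],[0,0,0]],[[2,6.64,-0.61],[0,0,0]],[[2.7,6.64,-0.61],[0,0,0]],[[3.4,6.64,-0.61],[0,0,0]],[[3.8,6.64,-0.61],[0,0,0]],[[3.8,6.64,-0.61],[0,0,0]],[[3.8,6.64,-0.61],[0,0,0]]]'
python3 - <<'E'
from h import *
import cv2
a=cam("top")["img"][130:210,235:315,::-1];b=cam("scene")["img"][150:230,185:265,::-1]
r=lambda a,k:cv2.resize(a,None,fx=k,fy=k,interpolation=cv2.INTER_CUBIC)
cv2.imwrite("pics/start.png",np.hstack([r(a,5),r(b,5)]))
E
```

```text
t: 9.45
position: [0.5928, -0.1487, 0.1391]
tcp_rot: [0.008, -0.707, 0.008, 0.707]
force: [0.2, 0.3, -0.9]
grip_width: 0.0001
```

View pics/start.png

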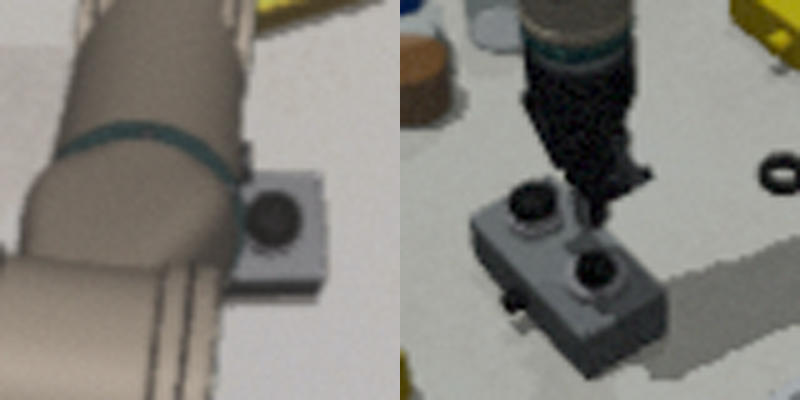

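```bash
python3 -m handwheel '[[[0.3,0,0],[0,0,0]],[[0.6,0,0],[0,0,0]],[[0.8,0,0],[0,0,0]],[[0.85,0,0],[0,0,0]],[[0.85,0,0],[0,0,0]]]'; python3 -m handwheel '[[[0.06,0,0],[0,0,0]],[[0.12,0,0],[0,0,0]],[[0.12,0,0],[0,0,0]]]'; python3 -m handwheel '[[[0.04,0,0],[0,0,0]],[[0.04,0,0],[0,0,0]],[[0.04,0,0],[0,0,0]]]'
```

```text
t: 10.05
position: [0.5921, -0.1492, 0.0959]
tcp_rot: [0.008, -0.706, 0.008, 0.708]
force: [-0.7, 0.3, 1.0]
grip_width: 0.0002
t: 10.35
position: [0.5932, -0.1494, 0.0912]
tcp_rot: [-0.008, 0.707, -0.008, -0.707]
force: [0.7, 1.2, 3.8]
grip_width: -0.0
t: 10.65
position: [0.5933, -0.1494, 0.0892]
tcp_rot: [-0.008, 0.707, -0.008, -0.707]
force: [0.0, -0.0, 4.3]
grip_width: 0.0
```

```bash
python3 -m handwheel '[[[0.03,0,0],[0,0,0]],[[0.04,0,0],[0,0,0]],[[0.04,0,0],[0,0,0]]]'
```

```text
t: 10.95
position: [0.5933, -0.1495, 0.0889]
tcp_rot: [-0.008, 0.708, -0.008, -0.707]
force: [-3.1, 0.8, 18.0]
grip_width: 0.0001
```

Bottomed out (force jumped to 18 N). Release and check.

```bash
python3 -m handwheel '[[[-0.2,0,0],[0,0,0]],[[-0.6,0,0],[0,0,0]],[[-1.2,0,0],[0,0,0]],[[-2,0,0],[0,0,0]],[[-2.8,0,0],[0,0,0]],[[-3.6,0,0],[0,0,0]],[[-4.4,0,0],[0,0,0]],[[-4.4,0,0],[0,0,0]],[[-4.4,0,0],[0,0,0]],[[-4.4,0,0],[0,0,0]]]'
python3 - <<'E'
from h import *
import cv2
im=cam("scene")["img"][150:330,180:345,::-1]
cv2.imwrite("pics/end.png",cv2.resize(im,None,fx=3.3,fy=3.3,interpolation=cv2.INTER_CUBIC))
E
```

```text
t: 11.95
position: [0.5917, -0.149, 0.3052]
tcp_rot: [0.008, -0.706, 0.008, 0.708]
force: [-0.2, 0.7, -0.2]
grip_width: 0.0002
```

View pics/end.png

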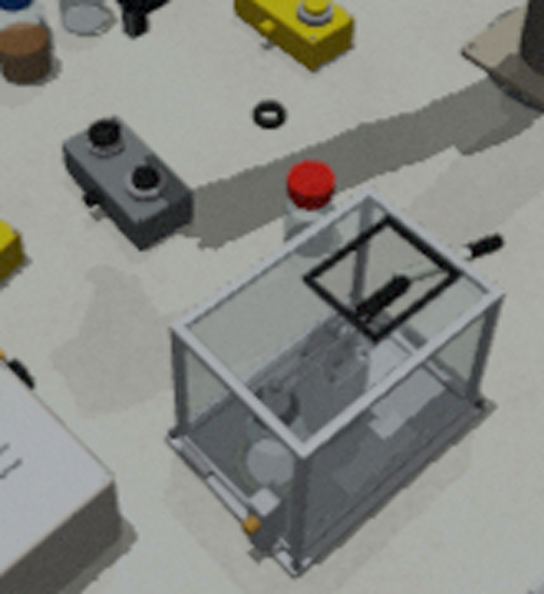

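The handle is level at (385,297), the foot is on the bottle at (277,400), the start button is out at (147,178), and nothing else has moved.

```bash
python3 -c "
from cell import manip
print(manip.job_done())"
```

```text
the job is handed in; nothing more can be done
None
```

The leak test is started and the job is handed in; no verdict was reported. It took about 12 s of the 42 s allowed.

- **Clamp:** I reached through the window with the fingers shut and pressed the handle down to its stop. The TCP stopped at z = 0.1876 m against the expected 0.188 m, and the force rose to about 24 N. The last picture shows the handle level and staying there by itself, with the rubber foot over the bottle's mouth. I could not measure the foot's contact force.
- **Guard:** I saw no sign of contact. The side force of up to about 9 N while pressing appeared only as the press on the handle built up and was gone after release.
- **Start button:** I pressed the grey box's flat button fully in: the TCP bottomed at z = 0.0889 m against the expected 0.089 m, with 18 N. I then let it go, and it looks out in the last picture.
- **Everything else:** The stop button and the bystanders in the last picture look unmoved. It did not take in the media bottle, tip box or most of the buffer bottle. The arm was clear of everything at hand-in.

The two cameras disagreed by up to about 4 mm on the start button's position and by more (about 1 cm) on the stop button's. I aimed at the mean for the start button, which was well within its 16 mm radius.

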